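# Square up the strip row and shut the toggle clamp

## Task

One of the five foiled glass strips in the squaring jig stands out of the row towards you: with the fingertips, gently push it by its end until it is home against the back fence, in line with the others, without shifting its neighbours or lifting any strip. Then press the red handle of the toggle clamp fully down so that the bar holds the row, and withdraw; leave everything else on the bench alone.

Things in the scene. Friction and masses are not known exactly. Their poses are not given: they have to be found in the camera images.
- strip_jig: Squaring jig fixed to the bench: plywood board 18 mm thick, x -56 to +105 mm, y -75 to +75 mm, with aluminium back fence, two side rails, toggle clamp and a row of five foiled glass strips on its top. Origin: at bench level below the middle of the fence's front face. x points from the jig's open front (facing the robot) through the fence to the clamp, y left along the fence, z up.
- fence_face (a point): Middle of the fence's front face, half-way up a strip (jig 0, 0, 20 mm); jig axes. Fence: x 0 to 10 mm, 10 mm high above the board. Rails: 6 mm high, x -46 to 0, |y| 50 to 62 mm. Strips lie flat between the rails, long edges along x, centred near y = -39, -20, 0, 20, 39 mm, colours in any order. A strip that is home touches the fence with its far end.
- row_front (a point): Middle of the line of the strips' near ends when home (jig -60, 0, 20 mm); jig axes. These ends overhang the board's front edge by 4 mm, so a fingertip about 10 mm above the bench meets the whole end face. Four strips start within 2 mm of the fence, one stands out by 10 to 15 mm; they slide freely and tip if their outer end is pressed down. The fingers are wider than one strip: flush with the neighbours is home.
- clamp_handle (a joint): Toggle clamp handle. 0 = open: points up and away from the strips, 55 degrees above level; 0.85 rad = shut at its stop, 6 degrees above level. Stiff (about 4 N at 40 mm from the hinge), stays where left. A linkage swings a rubber-faced bar from upright above the fence (top about 120 mm above the bench, behind the fence face) down across all five strips.
- handle_hinge (a point): Hinge of the handle (jig 52, 0, 45 mm), axis along the jig's y; jig axes. A straight downward press 40 mm beyond it along the jig's x meets the red grip about 115 mm above the bench when open and 57 mm when shut, sliding along it.
- clamp_grip (a point): Point on the upper face of the red grip (straight, 18 mm wide, 9 mm thick, 30 to 92 mm from the hinge), 60 mm from the hinge, mid-width; moves with the handle.
- strip_a_mid (a point): Middle of a blue-grey copper-foiled glass strip, 59 mm long (its own y), 19 mm wide (its own x), 4 mm thick, 14 g, half-way up it; one of the five in the jig's row.
- strip_b_mid (a point): Middle of a dark red copper-foiled glass strip, 60 mm long (its own y), 19 mm wide (its own x), 4 mm thick, 14 g, half-way up it; one of the five in the jig's row.
- strip_c_mid (a point): Middle of a dark green-black copper-foiled glass strip, 59 mm long (its own y), 19 mm wide (its own x), 4 mm thick, 14 g, half-way up it; one of the five in the jig's row.
- strip_d_mid (a point): Middle of a blue-grey copper-foiled glass strip, 59 mm long (its own y), 19 mm wide (its own x), 4 mm thick, 14 g, half-way up it; one of the five in the jig's row.
- strip_e_mid (a point): Middle of a dark green-black copper-foiled glass strip, 59 mm long (its own y), 19 mm wide (its own x), 4 mm thick, 14 g, half-way up it; one of the five in the jig's row.
- nippers_mid (a point): black-handled lead nippers, 64x157x13 mm, a loose bystander; point on its middle 4 mm above its underside.
- pen_mid (a point): blue and white marker pen, 13x126x15 mm, a loose bystander; point on its middle 4 mm above its underside.
- copper_foil_mid (a point): flat roll of copper foil tape, 92x93x9 mm, a loose bystander; point on its middle 4 mm above its underside.
- brush_mid (a point): thin metal flux brush, 12x140x6 mm, a loose bystander; point on its middle 4 mm above its underside.
- oil_mid (a point): small cream oil bottle with a red cap, 35x35x73 tall mm, a loose bystander; point on its middle 4 mm above its underside.
- small_tin_mid (a point): round grey tin, 52x52x34 tall mm, a loose bystander; point on its middle 4 mm above its underside.
- stone_mid (a point): dark grey abrasive stone block, 26x98x20 mm, a loose bystander; point on its middle 4 mm above its underside.
- pencil_mid (a point): stub of black wax pencil, 8x61x8 mm, a loose bystander; point on its middle 4 mm above its underside.

How it is judged:
On the way, in this order (a step that is already met when the one before it is completed fails the run):
1. all five strips lie flat and home against the fence (end within about 3 mm of it) while the clamp is still open (x of each of strip_a_mid, strip_c_mid, strip_d_mid, strip_e_mid in the frame of strip_jig above -0.0327 m and z of strip_a_mid in the frame of strip_jig between 0.0175 and 0.0225 m and x of strip_b_mid in the frame of strip_jig above -0.0331 m and z of strip_b_mid in the frame of strip_jig between 0.0175 and 0.0225 m and z of strip_c_mid in the frame of strip_jig between 0.0175 and 0.0225 m and z of strip_d_mid in the frame of strip_jig between 0.0175 and 0.0225 m and z of strip_e_mid in the frame of strip_jig between 0.0175 and 0.0225 m and value of joint clamp_handle below 0.25 rad), for 0.2 s.
2. the clamp handle is pressed fully down (value of joint clamp_handle above 0.78 rad), for 0.2 s.
At the end, for the whole second after the job is handed in: All five strips lie flat on the board with their far ends within about 3 mm of the fence, at rest, and the clamp handle is down at 0.78 rad or more (x of each of strip_a_mid, strip_c_mid, strip_d_mid, strip_e_mid in the frame of strip_jig above -0.0327 m and z of strip_a_mid in the frame of strip_jig between 0.0175 and 0.0225 m and x of strip_b_mid in the frame of strip_jig above -0.0331 m and z of strip_b_mid in the frame of strip_jig between 0.0175 and 0.0225 m and z of strip_c_mid in the frame of strip_jig between 0.0175 and 0.0225 m and z of strip_d_mid in the frame of strip_jig between 0.0175 and 0.0225 m and z of strip_e_mid in the frame of strip_jig between 0.0175 and 0.0225 m and linear speed of each of strip_a, strip_b, strip_c, strip_d, strip_e below 0.02 m/s and value of joint clamp_handle above 0.78 rad); the robot touches nothing.
It fails at once if a second strip was shifted (two strips more than 7 mm from where they started) (distance of each of strip_a_mid, strip_b_mid from where it was at the start of the episode above 0.007 m or distance of each of strip_a_mid, strip_c_mid from where it was at the start of the episode above 0.007 m or distance of each of strip_a_mid, strip_d_mid from where it was at the start of the episode above 0.007 m or distance of each of strip_a_mid, strip_e_mid from where it was at the start of the episode above 0.007 m or distance of each of strip_b_mid, strip_c_mid from where it was at the start of the episode above 0.007 m or distance of each of strip_b_mid, strip_d_mid from where it was at the start of the episode above 0.007 m or distance of each of strip_b_mid, strip_e_mid from where it was at the start of the episode above 0.007 m or distance of each of strip_c_mid, strip_d_mid from where it was at the start of the episode above 0.007 m or distance of each of strip_c_mid, strip_e_mid from where it was at the start of the episode above 0.007 m or distance of each of strip_d_mid, strip_e_mid from where it was at the start of the episode above 0.007 m).
It fails at once if a strip was lifted or tipped up off the board (z of any of strip_a_mid, strip_b_mid, strip_c_mid, strip_d_mid, strip_e_mid in the frame of strip_jig above 0.03 m).
It fails at once if the fingers pushed a glass strip with more than 25 N (contact force between the fingers and strip_a above 25 N or contact force between the fingers and strip_b above 25 N or contact force between the fingers and strip_c above 25 N or contact force between the fingers and strip_d above 25 N or contact force between the fingers and strip_e above 25 N).
It fails at once if a bystander was moved more than 15 mm (distance of any of nippers_mid, pen_mid, copper_foil_mid, brush_mid, oil_mid, small_tin_mid, stone_mid, pencil_mid from where it was at the start of the episode above 0.015 m).
It also fails if it takes over 42 s, if anything falls off the work surface, if the arm or the gripper's body presses on something with over 40 N, if the wrist force passes 120 N, or if a joint passes its speed limit or range.

## Robot

A 6-joint arm with a two-finger parallel gripper is mounted at the origin on a cart in front of the work surface, level with it; the furniture and walls round the work are solid. World frame = base frame: x ahead of the robot, y to its left, z up, the work surface at z = 0. Lengths are in m, angles in rad, forces in N, time in s.
With the tool pointing down it reaches from about 0.375 to 0.9 m from the base axis. Payload 3.1 kg.
Tool frame: the origin (TCP) lies midway between the tips of the shut fingers; the grasp point (between the pads) lies 19 mm behind it (manip.grasp_offset is the distance from the TCP to the grasp point, in m); z points along the fingers, y is the line along which they close (so a half turn about z gives the same grasp; the last joint's range is limited). The gripper opens to 85 mm and grips with 20 to 120 N. Pads are 22 mm wide; open, the fingers measure 114 mm over their backs; the gripper's body (76 mm by 85 mm) begins 54 mm behind the grasp point. The pads swing forward as they close: fully open they stand 13 mm farther back than shut.
Start: joints at [1.058, 0.527, 1.433, -0, 1.181, -0.178], TCP at [0.205, 0.59, 0.231] pointing down, gripper open.
Joint ranges: [-3.08, 3.08], [-0.75, 2.2], [0.22, 2.44], [-1.43, 4.57], [0, 2.65], [-2.85, 2.85]. Speed limits (rad/s): [2.79, 2.79, 3.14, 3.14, 3.14, 3.14].

## Interface

Orientations are given as a unit quaternion [x, y, z, w].
In Python, from station import sensors, cams, order, manip gives the robot as it stands.
- The arm moves only by the tool move_arm, never from a script. Its argument "targets" is a list of rows, each an object of numbers: "dx", "dy", "dz": the shift along the world's x, y, z normalised to -1 to 1, where 1 is 25 mm; "rx", "ry", "rz": the turn, a rotation vector about the world's x, y, z normalised to -1 to 1, where 1 is 30 degrees. A call has exactly 10 rows; each row shifts and turns the commanded pose from where the row before left it; what a row does not reach is not made up. A row lasts 1/8 s, in which the tool goes at most 62.5 mm and 10.7 degrees, less where a joint would pass 70% of its speed; a pose out of reach is approached as far as the arm can. A call with a number of a shift or a turn outside -1 to 1 is refused whole. A call with a gripper value outside its range is refused whole. "claw" is the opening in per cent of the stroke, from 0 (shut) to 100 (fully open), set as the call begins (left out, the last holds). The fingers move at their own pace and stop on an object; "newtons" is the grip in N (left out, the last holds). Time passes only in rows, so rows that do not move let the fingers close, or fill a call up. It gives the time, the measured TCP pose, the force, the opening and the grip force at its end, in the units of the state.
- sensors.sense(): the state, without advancing time (a new reading comes with each control period).
- cams.snapshot(name): name is "scene" or "top" or "wrist"; returns the picture (384x512x3 uint8, red, green, blue); there is no depth.
- cams.camera_model(name): a dict with "fx", "fy", "cx", "cy" (pixels), "extrinsics" (4x4, takes a point from world to camera coordinates). Camera axes: x right, y down, z forward; pixel columns grow to the right and rows downward; lengths in m; the calibration is good to about 2 mm. A picture is of the moment at which its call begins: read the wrist's pose just before it. camera_model takes no time and is no camera call; for the wrist camera it gives the pose at the moment of the call.
- order.sign_off(): hands the job in; it is judged then, once.
The state is a dict: "t": time; "q": joint angles; "qd": joint speeds; "tau": joint torques, N m; "tcp_pos": TCP position; "tool_rot": TCP orientation; "force": force on the tool from outside, world axes, zero at the start; "ft_torque": the same for the moment, N m; "finger_gap": opening from 0.0 (shut) to 1.0 (fully open); "gripper_force": force on a finger pad.
Only numpy, scipy, OpenCV 4.12 (cv2) and the standard library are available. Lean on these libraries where they do the work, as an engineer would, in place of code of your own. Each camera call takes 0.05 s, during which the arm holds its last target. There are 200 camera calls.

## Working session

There is one attempt and no reset: what is moved stays moved. The work goes in short steps, Python scripts to look and compute and a tool call to move; the robot and the scene stay as the last step left them, time stands still between calls to the robot, and variables do not carry over. Pictures are saved under pics/ and viewed, at most 10 in all, crops included, and the job is handed in when it is done.

Besides the shell and the picture viewer there is one more tool, called as a command line: name --argument value ..., lists and objects as JSON in quotes. move_arm: Moves the arm, as the interface text tells. Scaled input: -1 to 1 covers 25 mm each way for a shift and 30 degrees each way for a turn. Its arguments: {"type":"object","properties":{"targets":{"type":"array"},"claw":{"type":"number"},"newtons":{"type":"number"}},"required":["targets"]}

```bash
mkdir -p pics; python3 - <<'E'
from station import sensors,cams
import cv2,numpy as np
s=sensors.sense();print(s['t'],s['tcp_pos'],s['tool_rot'],s['force'])
for n in('scene','top'):
    cv2.imwrite(f'pics/{n}0.png',cv2.resize(cams.snapshot(n)[:,:,::-1],(800,600),interpolation=cv2.INTER_CUBIC))
    m=cams.camera_model(n);print(n,m['fx'],m['cx'],m['cy'],np.round(m['extrinsics'],3).tolist())
E
```

```text
0.0 [0.20439211 0.58986645 0.23031554] [ 1.66122746e-01  9.86104457e-01 -1.04784649e-03 -3.68664504e-04] [ 0.21396383 -0.3438146  -0.31090125]
scene 425.9780763177484 257.43586168159095 192.18794910741147 [[0.464, -0.886, 0.018, -0.375], [-0.349, -0.201, -0.916, 0.254], [0.814, 0.418, -0.402, 0.629], [0.0, 0.0, 0.0, 1.0]]
top 495.01898903235025 249.92799862310787 198.37012047456963 [[0.007, -1.0, -0.03, -0.097], [-0.998, -0.005, -0.062, 0.58], [0.062, 0.03, -0.998, 1.251], [0.0, 0.0, 0.0, 1.0]]
```

View pics/top0.png

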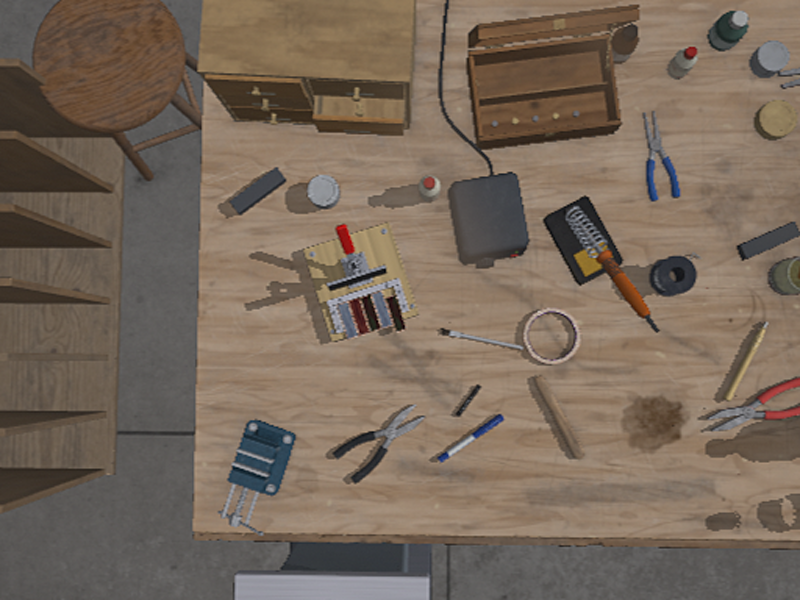

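View pics/scene0.png

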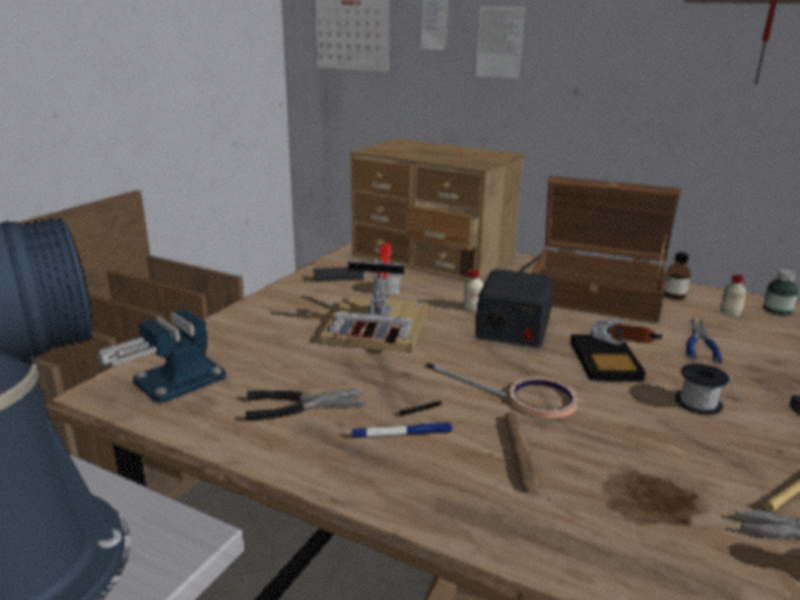

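The top view shows the jig at about (360,285) in the 800-px picture, turned slightly. The dark strip on the right, near (397,315), seems to stand out. I'll crop in on it.

```bash
python3 - <<'E'
from station import cams
import cv2,numpy as np
im=np.mean([cams.snapshot('top').astype(float) for _ in range(4)],0).astype(np.uint8)[:,:,::-1]
cv2.imwrite('pics/top1.png',cv2.resize(im[135:225,185:275],(600,600),interpolation=cv2.INTER_CUBIC)) if 0 else cv2.imwrite('pics/top1.png',cv2.resize(im[138:223,180:280],(800,600*680//600 if 0 else 600),interpolation=cv2.INTER_CUBIC))
E
```

```text
(no output)
```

View pics/top1.png

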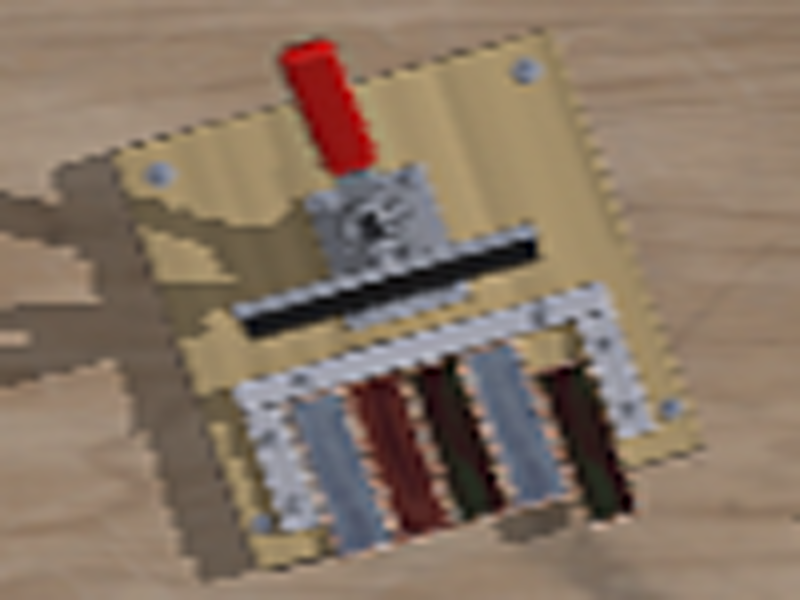

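The rightmost dark green strip (jig y≈-39) stands out; its near end is at crop (610,515). The board corners are at (118,150), (545,30), (703,447) and (262,570). Next I'll fit the jig pose.

```bash
cat > h.py <<'E'
from station import sensors,cams
import cv2,numpy as np
from scipy.optimize import least_squares
def proj(n,P,m=None):
    m=m or cams.camera_model(n);E=np.array(m['extrinsics']);c=np.atleast_2d(P)@E[:3,:3].T+E[:3,3]
    return np.c_[m['fx']*c[:,0]/c[:,2]+m['cx'],m['fy']*c[:,1]/c[:,2]+m['cy']]
def jw(p,J):
    x,y,a=p[:3];c,s=np.cos(a),np.sin(a);J=np.atleast_2d(J)
    return np.c_[x+c*J[:,0]-s*J[:,1],y+s*J[:,0]+c*J[:,1],J[:,2]]
E
python3 - <<'E'
from h import *
J=np.array([[105,75,18],[105,-75,18],[-56,-75,18],[-56,75,18]])/1e3
U=np.array([[118,150],[545,30],[703,447],[262,570]])/[8,600/85]+[180,138]-.5
r=least_squares(lambda p:(proj('top',jw(p,J))-U).ravel(),[.62,-.04,.2])
print(r.x,np.degrees(r.x[2]),r.fun.round(2))
print(jw(r.x,np.array([[-60,0,20],[-73,-39,20],[92,0,115],[0,0,28]])/1e3).round(4))
V=(np.array([[330,245],[425,300],[417,350],[318,343]]))
print(proj('scene',jw(r.x,J))*1.5625)
print('grip/bar pred top', proj('top',jw(r.x,np.array([[52+92*.574,0,45+92*.819]])/1e3)), 'seen',np.array([308,45])/[8,600/85]+[180,138])
E
```

```text
[ 0.60474324 -0.05096641  0.31440075] 18.013836268997885 [-0.99  0.27  1.05 -0.47  0.37 -0.11 -0.43  0.3 ]
[[ 0.5477 -0.0695  0.02  ]
 [ 0.5474 -0.1106  0.02  ]
 [ 0.6922 -0.0225  0.115 ]
 [ 0.6047 -0.051   0.028 ]]
[[343.74351925 294.35602042]
 [426.30907009 301.30739234]
 [412.32472897 342.36487357]
 [318.63724889 333.59788583]]
grip/bar pred top [[217.16583379 143.34487418]] seen [218.5   144.375]
```

move_arm --targets '[{"dx": 0.41,"dy": -0.95,"rz": 0.123},{"dx": 0.41,"dy": -0.95,"rz": 0.123},{"dx": 0.41,"dy": -0.95,"rz": 0.123},{"dx": 0.41,"dy": -0.95,"rz": 0.123},{"dx": 0.41,"dy": -0.95,"rz": 0.123},{"dx": 0.41,"dy": -0.95,"rz": 0.123},{"dx": 0.41,"dy": -0.95,"rz": 0.123},{"dx": 0.41,"dy": -0.95,"rz": 0.123},{"dx": 0.41,"dy": -0.95,"rz": 0.123},{"dx": 0.41,"dy": -0.95,"rz": 0.123}]' --claw 0

```text
schema error: expected keys dx, dy, dz, rx, ry, rz
```

move_arm --targets '[{"dx": 0.41,"dy": -0.95},{"dx": 0.41,"dy": -0.95},{"dx": 0.41,"dy": -0.95},{"dx": 0.41,"dy": -0.95},{"dx": 0.41,"dy": -0.95},{"dx": 0.41,"dy": -0.95},{"dx": 0.41,"dy": -0.95},{"dx": 0.41,"dy": -0.95},{"dx": 0.41,"dy": -0.95},{"dx": 0.41,"dy": -0.95}]'

```text
schema error: expected keys dx, dy, dz, rx, ry, rz
```

move_arm --targets '[{"dx": 0.41,"dy": -0.95},{"dx": 0.41,"dy": -0.95},{"dx": 0.41,"dy": -0.95},{"dx": 0.41,"dy": -0.95},{"dx": 0.41,"dy": -0.95},{"dx": 0.41,"dy": -0.95},{"dx": 0.41,"dy": -0.95},{"dx": 0.41,"dy": -0.95},{"dx": 0,"dy": 0},{"dx": 0,"dy": 0}]'

```text
schema error: expected keys dx, dy, dz, rx, ry, rz
```

All six keys are needed in every row.

move_arm --targets '[{"dx": 0.41,"dy": -0.95,"dz": 0,"rx": 0,"ry": 0,"rz": 0.123},{"dx": 0.41,"dy": -0.95,"dz": 0,"rx": 0,"ry": 0,"rz": 0.123},{"dx": 0.41,"dy": -0.95,"dz": 0,"rx": 0,"ry": 0,"rz": 0.123},{"dx": 0.41,"dy": -0.95,"dz": 0,"rx": 0,"ry": 0,"rz": 0.123},{"dx": 0.41,"dy": -0.95,"dz": 0,"rx": 0,"ry": 0,"rz": 0.123},{"dx": 0.41,"dy": -0.95,"dz": 0,"rx": 0,"ry": 0,"rz": 0.123},{"dx": 0.41,"dy": -0.95,"dz": 0,"rx": 0,"ry": 0,"rz": 0.123},{"dx": 0.41,"dy": -0.95,"dz": 0,"rx": 0,"ry": 0,"rz": 0.123},{"dx": 0.41,"dy": -0.95,"dz": 0,"rx": 0,"ry": 0,"rz": 0.123},{"dx": 0.41,"dy": -0.95,"dz": 0,"rx": 0,"ry": 0,"rz": 0.123}]' --claw 0

```text
t: 1.55
tcp_pos: [0.3076, 0.3523, 0.2314]
tool_rot: [-0.156, 0.988, 0.0, 0.0]
force: [0.1, 0.1, 0.2]
finger_gap: 0.001
gripper_force: 0.0
```

move_arm --targets '[{"dx": 0.41,"dy": -0.95,"dz": 0,"rx": 0,"ry": 0,"rz": 0},{"dx": 0.41,"dy": -0.95,"dz": 0,"rx": 0,"ry": 0,"rz": 0},{"dx": 0.41,"dy": -0.95,"dz": 0,"rx": 0,"ry": 0,"rz": 0},{"dx": 0.41,"dy": -0.95,"dz": 0,"rx": 0,"ry": 0,"rz": 0},{"dx": 0.41,"dy": -0.95,"dz": 0,"rx": 0,"ry": 0,"rz": 0},{"dx": 0.41,"dy": -0.95,"dz": 0,"rx": 0,"ry": 0,"rz": 0},{"dx": 0.41,"dy": -0.95,"dz": 0,"rx": 0,"ry": 0,"rz": 0},{"dx": 0.41,"dy": -0.95,"dz": 0,"rx": 0,"ry": 0,"rz": 0},{"dx": 0.41,"dy": -0.95,"dz": 0,"rx": 0,"ry": 0,"rz": 0},{"dx": 0.41,"dy": -0.95,"dz": 0,"rx": 0,"ry": 0,"rz": 0}]'

```text
t: 2.8
tcp_pos: [0.4101, 0.1147, 0.2315]
tool_rot: [-0.154, 0.988, -0.0, 0.0]
force: [0.3, 0.5, -0.9]
finger_gap: 0.002
gripper_force: 0.0
```

move_arm --targets '[{"dx": 0.41,"dy": -0.95,"dz": 0,"rx": 0,"ry": 0,"rz": 0},{"dx": 0.41,"dy": -0.95,"dz": 0,"rx": 0,"ry": 0,"rz": 0},{"dx": 0.41,"dy": -0.95,"dz": 0,"rx": 0,"ry": 0,"rz": 0},{"dx": 0.41,"dy": -0.95,"dz": 0,"rx": 0,"ry": 0,"rz": 0},{"dx": 0.41,"dy": -0.95,"dz": 0,"rx": 0,"ry": 0,"rz": 0},{"dx": 0,"dy": 0,"dz": 0,"rx": 0,"ry": 0,"rz": 0},{"dx": 0,"dy": 0,"dz": 0,"rx": 0,"ry": 0,"rz": 0},{"dx": 0,"dy": 0,"dz": 0,"rx": 0,"ry": 0,"rz": 0},{"dx": 0,"dy": 0,"dz": 0,"rx": 0,"ry": 0,"rz": 0},{"dx": 0,"dy": 0,"dz": 0,"rx": 0,"ry": 0,"rz": 0}]'

```text
t: 4.05
tcp_pos: [0.4608, -0.0028, 0.2314]
tool_rot: [-0.155, 0.988, 0.0, 0.0]
force: [0.5, 0.2, 1.0]
finger_gap: 0.003
gripper_force: 0.0
```

```bash
python3 - <<'E'
from h import *
s=sensors.sense();print(s['t'],s['tcp_pos'],s['tool_rot'],s['q'],s['force'])
m=cams.camera_model('wrist');im=cams.snapshot('wrist')
np.save('w1.npy',{'m':m,'im':im},allow_pickle=True)
print(m['fx'],m['cx'],m['cy'],np.round(m['extrinsics'],3).tolist())
cv2.imwrite('pics/w1.png',cv2.resize(im[:,:,::-1],(800,600),interpolation=cv2.INTER_CUBIC))
E
```

```text
4.05 [ 0.46080921 -0.00280613  0.23136616] [-1.54853975e-01  9.87937369e-01  3.28785760e-05  3.21794277e-06] [-2.49399739e-01  3.07589475e-01  1.82986486e+00  7.46415162e-05
  1.00415830e+00 -2.13119542e+00] [0.49723304 0.21208451 1.03829111]
278.25301386809065 257.754255044852 184.99557866874378 [[-0.306, 0.952, 0.001, 0.144], [0.906, 0.291, 0.307, -0.457], [0.292, 0.095, -0.952, 0.245], [0.0, 0.0, 0.0, 1.0]]
```

View pics/w1.png

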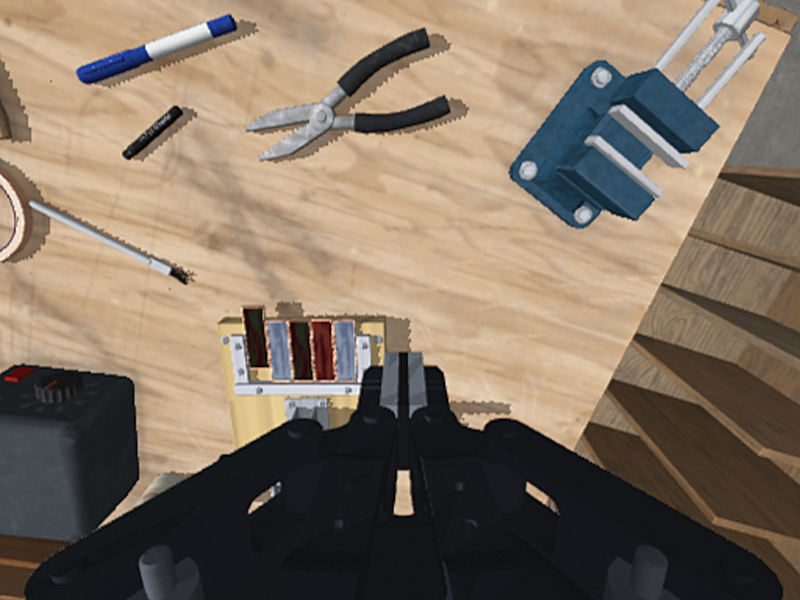

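Wrist view, at 800 px: the strips lie along the image columns. The standing-out strip is the leftmost, with its near end at (243–264,307). The others end near row 321, and the board's front corners are at (218,320) and (385,317). I'll refine the jig pose with both views.

```bash
python3 - <<'E'
from h import *
m=np.load('w1.npy',allow_pickle=True).item()['m']
J=np.array([[105,75,18],[105,-75,18],[-56,-75,18],[-56,75,18]])/1e3
U=np.array([[118,150],[545,30],[703,447],[262,570]])/[8,600/85]+[180,138]-.5
K=np.array([[-56,-75,18],[-56,75,18],[-46,-62,24],[-46,-50,24],[0,-62,28],[-46,62,24]])/1e3
W=np.array([[218,320],[385,317],[230,336],[243,336],[234,383],[369,334]])/1.5625-.5
f=lambda p:np.r_[(proj('top',jw(p,J))-U).ravel(),(proj('',jw(p,K),m)-W).ravel()]
r=least_squares(f,[.605,-.05,.31],loss='soft_l1')
print(r.x,np.degrees(r.x[2]),f(r.x).round(1))
# near end of the strip out (z=22mm), jig x,y
for uv in ([243,308],[264,306],[268,321],[290,321]):
    q=least_squares(lambda a:(proj('',jw(r.x,[[a[0],a[1],.022]]),m)-(np.array(uv)/1.5625-.5)).ravel(),[-.06,-.03]).x;print(uv,q.round(4))
np.save('jig.npy',r.x)
print(jw(r.x,np.array([[-112,-41,10],[-71,-41,10],[86,0,150]])/1e3).round(4))
E
```

```text
[ 0.60381175 -0.05144587  0.31967013] 18.315749204915516 [-1.   0.8  1.  -0.2  0.6  0.1 -0.1  0.8 -1.6  1.2  0.6  2.2 -0.5 -0.7
 -0.1 -0.7  0.1  0.6  1.3 -0.1]
[243, 308] [-0.0702 -0.0476]
[264, 306] [-0.0719 -0.0294]
[268, 321] [-0.058  -0.0274]
[290, 321] [-0.0578 -0.0082]
[[ 0.5104 -0.1256  0.01  ]
 [ 0.5493 -0.1127  0.01  ]
 [ 0.6855 -0.0244  0.15  ]]
```

move_arm --targets '[{"dx": 0.39,"dy": -0.98,"dz": 0,"rx": 0,"ry": 0,"rz": 0},{"dx": 0.39,"dy": -0.98,"dz": 0,"rx": 0,"ry": 0,"rz": 0},{"dx": 0.39,"dy": -0.98,"dz": 0,"rx": 0,"ry": 0,"rz": 0},{"dx": 0.39,"dy": -0.98,"dz": 0,"rx": 0,"ry": 0,"rz": 0},{"dx": 0.39,"dy": -0.98,"dz": 0,"rx": 0,"ry": 0,"rz": 0},{"dx": 0,"dy": 0,"dz": -1,"rx": 0,"ry": 0,"rz": 0},{"dx": 0,"dy": 0,"dz": -1,"rx": 0,"ry": 0,"rz": 0},{"dx": 0,"dy": 0,"dz": -1,"rx": 0,"ry": 0,"rz": 0},{"dx": 0,"dy": 0,"dz": -1,"rx": 0,"ry": 0,"rz": 0},{"dx": 0,"dy": 0,"dz": -1,"rx": 0,"ry": 0,"rz": 0}]'

```text
t: 5.35
tcp_pos: [0.5101, -0.1262, 0.1055]
tool_rot: [-0.154, 0.988, -0.0, 0.0]
force: [0.1, -0.4, 0.6]
finger_gap: -0.0
gripper_force: 0.0
```

move_arm --targets '[{"dx": 0,"dy": 0,"dz": -0.9,"rx": 0,"ry": 0,"rz": 0},{"dx": 0,"dy": 0,"dz": -0.9,"rx": 0,"ry": 0,"rz": 0},{"dx": 0,"dy": 0,"dz": -0.9,"rx": 0,"ry": 0,"rz": 0},{"dx": 0,"dy": 0,"dz": -0.6,"rx": 0,"ry": 0,"rz": 0},{"dx": 0,"dy": 0,"dz": -0.5,"rx": 0,"ry": 0,"rz": 0},{"dx": 0,"dy": 0,"dz": 0,"rx": 0,"ry": 0,"rz": 0},{"dx": 0,"dy": 0,"dz": 0,"rx": 0,"ry": 0,"rz": 0},{"dx": 0,"dy": 0,"dz": 0,"rx": 0,"ry": 0,"rz": 0},{"dx": 0,"dy": 0,"dz": 0,"rx": 0,"ry": 0,"rz": 0},{"dx": 0,"dy": 0,"dz": 0,"rx": 0,"ry": 0,"rz": 0}]'

```text
t: 6.6
tcp_pos: [0.5099, -0.1258, 0.0116]
tool_rot: [-0.155, 0.988, -0.0, 0.0]
force: [0.4, -0.4, 1.2]
finger_gap: 0.001
gripper_force: 0.0
```

```bash
python3 - <<'E'
from h import *
s=sensors.sense();p=np.load('jig.npy');d=np.array(s['tcp_pos'])[:2]-p[:2];c,n=np.cos(p[2]),np.sin(p[2])
print(s['t'],s['tcp_pos'],s['force'],'jig',c*d[0]+n*d[1],-n*d[0]+c*d[1])
m=cams.camera_model('wrist');im=cams.snapshot('wrist')
np.save('w2.npy',{'m':m,'im':im},allow_pickle=True)
cv2.imwrite('pics/w2.png',cv2.resize(im[:,:,::-1],(800,600),interpolation=cv2.INTER_CUBIC))
E
```

```text
6.6 [ 0.50989055 -0.12579337  0.01162416] [ 0.43148236 -0.3640527   1.16636235] jig -0.11252702163177353 -0.04106593212717481
```

View pics/w2.png

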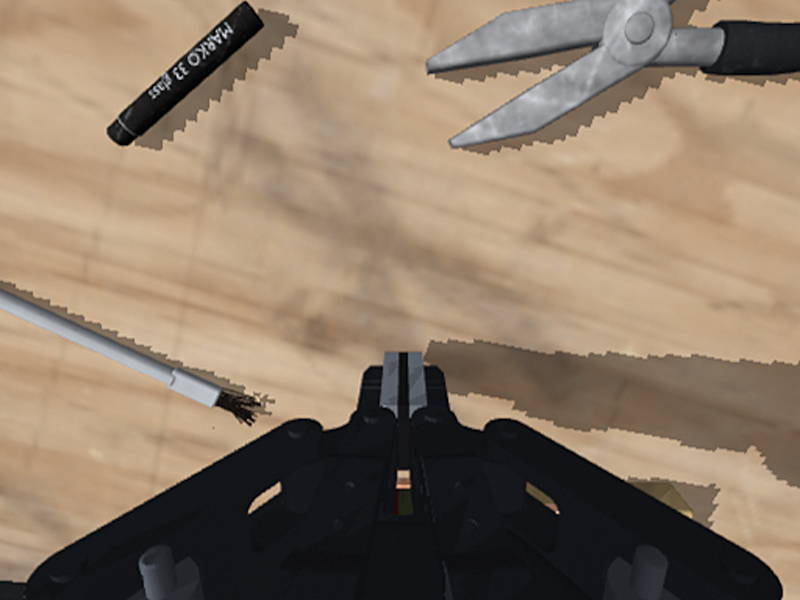

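move_arm --targets '[{"dx": 0.11,"dy": 0.037,"dz": 0,"rx": 0,"ry": 0,"rz": 0},{"dx": 0.11,"dy": 0.037,"dz": 0,"rx": 0,"ry": 0,"rz": 0},{"dx": 0.11,"dy": 0.037,"dz": 0,"rx": 0,"ry": 0,"rz": 0},{"dx": 0.11,"dy": 0.037,"dz": 0,"rx": 0,"ry": 0,"rz": 0},{"dx": 0.11,"dy": 0.037,"dz": 0,"rx": 0,"ry": 0,"rz": 0},{"dx": 0.11,"dy": 0.037,"dz": 0,"rx": 0,"ry": 0,"rz": 0},{"dx": 0.11,"dy": 0.037,"dz": 0,"rx": 0,"ry": 0,"rz": 0},{"dx": 0.11,"dy": 0.037,"dz": 0,"rx": 0,"ry": 0,"rz": 0},{"dx": 0.11,"dy": 0.037,"dz": 0,"rx": 0,"ry": 0,"rz": 0},{"dx": 0,"dy": 0,"dz": 0,"rx": 0,"ry": 0,"rz": 0}]'

```text
t: 7.9
tcp_pos: [0.5347, -0.1174, 0.0113]
tool_rot: [-0.155, 0.988, -0.0, 0.0]
force: [0.8, 0.3, 0.7]
finger_gap: -0.002
gripper_force: 0.0
```

move_arm --targets '[{"dx": 0.038,"dy": 0.0125,"dz": 0,"rx": 0,"ry": 0,"rz": 0},{"dx": 0.038,"dy": 0.0125,"dz": 0,"rx": 0,"ry": 0,"rz": 0},{"dx": 0.038,"dy": 0.0125,"dz": 0,"rx": 0,"ry": 0,"rz": 0},{"dx": 0.038,"dy": 0.0125,"dz": 0,"rx": 0,"ry": 0,"rz": 0},{"dx": 0.038,"dy": 0.0125,"dz": 0,"rx": 0,"ry": 0,"rz": 0},{"dx": 0.038,"dy": 0.0125,"dz": 0,"rx": 0,"ry": 0,"rz": 0},{"dx": 0.038,"dy": 0.0125,"dz": 0,"rx": 0,"ry": 0,"rz": 0},{"dx": 0.038,"dy": 0.0125,"dz": 0,"rx": 0,"ry": 0,"rz": 0},{"dx": 0,"dy": 0,"dz": 0,"rx": 0,"ry": 0,"rz": 0},{"dx": 0,"dy": 0,"dz": 0,"rx": 0,"ry": 0,"rz": 0}]'

```text
t: 9.15
tcp_pos: [0.5421, -0.1149, 0.0113]
tool_rot: [-0.155, 0.988, -0.0, 0.0]
force: [-0.0, 0.1, 0.4]
finger_gap: -0.001
gripper_force: 0.0
```

```bash
cat > crop.py <<'E'
from h import *
import sys
s=sensors.sense();p=np.load('jig.npy');d=np.array(s['tcp_pos'])[:2]-p[:2];c,n=np.cos(p[2]),np.sin(p[2])
print(s['t'],s['tcp_pos'],s['force'],'jig',c*d[0]+n*d[1],-n*d[0]+c*d[1])
a=cams.snapshot('top')[138:223,180:280,::-1];b=cams.snapshot('scene')[145:230,195:295,::-1]
cv2.imwrite(f'pics/{sys.argv[1]}.png',cv2.resize(np.hstack([a,b]),(800,340),interpolation=cv2.INTER_CUBIC))
E
python3 crop.py c1
```

```text
9.15 [ 0.54209225 -0.11491922  0.01131322] [-0.04583073  0.1221251   0.44942514] jig -0.07853945446025853 -0.04086216840475036
```

View pics/c1.png

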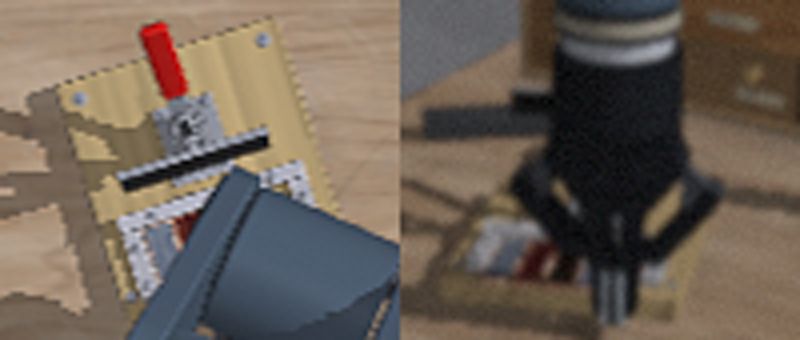

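The arm hides the strips, so force decides: slow steps.

move_arm --targets '[{"dx": 0.038,"dy": 0.0125,"dz": 0,"rx": 0,"ry": 0,"rz": 0},{"dx": 0.038,"dy": 0.0125,"dz": 0,"rx": 0,"ry": 0,"rz": 0},{"dx": 0.038,"dy": 0.0125,"dz": 0,"rx": 0,"ry": 0,"rz": 0},{"dx": 0.038,"dy": 0.0125,"dz": 0,"rx": 0,"ry": 0,"rz": 0},{"dx": 0.02,"dy": 0.0066,"dz": 0,"rx": 0,"ry": 0,"rz": 0},{"dx": 0.02,"dy": 0.0066,"dz": 0,"rx": 0,"ry": 0,"rz": 0},{"dx": 0.02,"dy": 0.0066,"dz": 0,"rx": 0,"ry": 0,"rz": 0},{"dx": 0.02,"dy": 0.0066,"dz": 0,"rx": 0,"ry": 0,"rz": 0},{"dx": 0,"dy": 0,"dz": 0,"rx": 0,"ry": 0,"rz": 0},{"dx": 0,"dy": 0,"dz": 0,"rx": 0,"ry": 0,"rz": 0}]'

```text
t: 10.5
tcp_pos: [0.5479, -0.113, 0.0113]
tool_rot: [-0.154, 0.988, -0.0, 0.0]
force: [-0.8, 0.5, -0.1]
finger_gap: -0.002
gripper_force: 0.0
```

move_arm --targets '[{"dx": 0.02,"dy": 0.0066,"dz": 0,"rx": 0,"ry": 0,"rz": 0},{"dx": 0.02,"dy": 0.0066,"dz": 0,"rx": 0,"ry": 0,"rz": 0},{"dx": 0,"dy": 0,"dz": 0,"rx": 0,"ry": 0,"rz": 0},{"dx": 0,"dy": 0,"dz": 0,"rx": 0,"ry": 0,"rz": 0},{"dx": 0,"dy": 0,"dz": 0,"rx": 0,"ry": 0,"rz": 0},{"dx": 0,"dy": 0,"dz": 0,"rx": 0,"ry": 0,"rz": 0},{"dx": 0,"dy": 0,"dz": 0,"rx": 0,"ry": 0,"rz": 0},{"dx": 0,"dy": 0,"dz": 0,"rx": 0,"ry": 0,"rz": 0},{"dx": 0,"dy": 0,"dz": 0,"rx": 0,"ry": 0,"rz": 0},{"dx": 0,"dy": 0,"dz": 0,"rx": 0,"ry": 0,"rz": 0}]'

```text
t: 11.75
tcp_pos: [0.5489, -0.1127, 0.0113]
tool_rot: [-0.154, 0.988, 0.0, -0.0]
force: [0.1, 0.2, -0.2]
finger_gap: 0.0
gripper_force: 0.0
```

move_arm --targets '[{"dx": 0.02,"dy": 0.0066,"dz": 0,"rx": 0,"ry": 0,"rz": 0},{"dx": 0,"dy": 0,"dz": 0,"rx": 0,"ry": 0,"rz": 0},{"dx": 0.02,"dy": 0.0066,"dz": 0,"rx": 0,"ry": 0,"rz": 0},{"dx": 0,"dy": 0,"dz": 0,"rx": 0,"ry": 0,"rz": 0},{"dx": 0,"dy": 0,"dz": 0,"rx": 0,"ry": 0,"rz": 0},{"dx": 0,"dy": 0,"dz": 0,"rx": 0,"ry": 0,"rz": 0},{"dx": 0,"dy": 0,"dz": 0,"rx": 0,"ry": 0,"rz": 0},{"dx": 0,"dy": 0,"dz": 0,"rx": 0,"ry": 0,"rz": 0},{"dx": 0,"dy": 0,"dz": 0,"rx": 0,"ry": 0,"rz": 0},{"dx": 0,"dy": 0,"dz": 0,"rx": 0,"ry": 0,"rz": 0}]'

```text
t: 13.0
tcp_pos: [0.5499, -0.1123, 0.0113]
tool_rot: [-0.154, 0.988, 0.0, 0.0]
force: [-0.2, -0.1, 0.5]
finger_gap: -0.002
gripper_force: 0.0
```

move_arm --targets '[{"dx": 0.019,"dy": 0.0063,"dz": 0,"rx": 0,"ry": 0,"rz": 0},{"dx": 0,"dy": 0,"dz": 0,"rx": 0,"ry": 0,"rz": 0},{"dx": 0.019,"dy": 0.0063,"dz": 0,"rx": 0,"ry": 0,"rz": 0},{"dx": 0,"dy": 0,"dz": 0,"rx": 0,"ry": 0,"rz": 0},{"dx": 0.019,"dy": 0.0063,"dz": 0,"rx": 0,"ry": 0,"rz": 0},{"dx": 0,"dy": 0,"dz": 0,"rx": 0,"ry": 0,"rz": 0},{"dx": 0,"dy": 0,"dz": 0,"rx": 0,"ry": 0,"rz": 0},{"dx": 0,"dy": 0,"dz": 0,"rx": 0,"ry": 0,"rz": 0},{"dx": 0,"dy": 0,"dz": 0,"rx": 0,"ry": 0,"rz": 0},{"dx": 0,"dy": 0,"dz": 0,"rx": 0,"ry": 0,"rz": 0}]'

```text
t: 14.25
tcp_pos: [0.5513, -0.1119, 0.0113]
tool_rot: [-0.154, 0.988, -0.0, 0.0]
force: [0.1, -0.2, -0.1]
finger_gap: 0.002
gripper_force: 0.0
```

```bash
python3 crop.py c2; python3 -c "
from h import *
print(sensors.sense()['ft_torque'])"
```

```text
14.25 [ 0.55129867 -0.11189622  0.0113209 ] [ 0.14056651 -0.19313685 -0.06678025] jig -0.06884945343341362 -0.04088546412975204
[-0.03181674 -0.0016358   0.00968126]
```

move_arm --targets '[{"dx": 0.019,"dy": 0.0063,"dz": 0,"rx": 0,"ry": 0,"rz": 0},{"dx": 0,"dy": 0,"dz": 0,"rx": 0,"ry": 0,"rz": 0},{"dx": 0.019,"dy": 0.0063,"dz": 0,"rx": 0,"ry": 0,"rz": 0},{"dx": 0,"dy": 0,"dz": 0,"rx": 0,"ry": 0,"rz": 0},{"dx": 0.019,"dy": 0.0063,"dz": 0,"rx": 0,"ry": 0,"rz": 0},{"dx": 0,"dy": 0,"dz": 0,"rx": 0,"ry": 0,"rz": 0},{"dx": 0,"dy": 0,"dz": 0,"rx": 0,"ry": 0,"rz": 0},{"dx": 0,"dy": 0,"dz": 0,"rx": 0,"ry": 0,"rz": 0},{"dx": 0,"dy": 0,"dz": 0,"rx": 0,"ry": 0,"rz": 0},{"dx": 0,"dy": 0,"dz": 0,"rx": 0,"ry": 0,"rz": 0}]'

```text
t: 15.6
tcp_pos: [0.5517, -0.1115, 0.0113]
tool_rot: [-0.155, 0.988, 0.0, -0.001]
force: [-4.3, -3.0, 3.0]
finger_gap: -0.001
gripper_force: 2.5
```

Contact at about 6 N: the strip is home. Next I back off, rise, and go above the handle, where the wrist camera can see the row.

move_arm --targets '[{"dx": -0.4,"dy": -0.13,"dz": 0,"rx": 0,"ry": 0,"rz": 0},{"dx": -0.6,"dy": -0.2,"dz": 0,"rx": 0,"ry": 0,"rz": 0},{"dx": 0,"dy": 0,"dz": 1,"rx": 0,"ry": 0,"rz": 0},{"dx": 0,"dy": 0,"dz": 1,"rx": 0,"ry": 0,"rz": 0},{"dx": 0,"dy": 0,"dz": 1,"rx": 0,"ry": 0,"rz": 0},{"dx": 0,"dy": 0,"dz": 1,"rx": 0,"ry": 0,"rz": 0},{"dx": 0,"dy": 0,"dz": 1,"rx": 0,"ry": 0,"rz": 0},{"dx": 0,"dy": 0,"dz": 1,"rx": 0,"ry": 0,"rz": 0},{"dx": 0,"dy": 0,"dz": 1,"rx": 0,"ry": 0,"rz": 0},{"dx": 0,"dy": 0,"dz": 0.8,"rx": 0,"ry": 0,"rz": 0}]'

```text
t: 16.85
tcp_pos: [0.5271, -0.1198, 0.2071]
tool_rot: [-0.154, 0.988, -0.0, 0.0]
force: [-0.1, 0.2, -0.9]
finger_gap: -0.004
gripper_force: 0.0
```

move_arm --targets '[{"dx": 0.9,"dy": 0.54,"dz": 0,"rx": 0,"ry": 0,"rz": 0},{"dx": 0.9,"dy": 0.54,"dz": 0,"rx": 0,"ry": 0,"rz": 0},{"dx": 0.9,"dy": 0.54,"dz": 0,"rx": 0,"ry": 0,"rz": 0},{"dx": 0.9,"dy": 0.54,"dz": 0,"rx": 0,"ry": 0,"rz": 0},{"dx": 0.9,"dy": 0.54,"dz": 0,"rx": 0,"ry": 0,"rz": 0},{"dx": 0.9,"dy": 0.54,"dz": 0,"rx": 0,"ry": 0,"rz": 0},{"dx": 0.9,"dy": 0.54,"dz": 0,"rx": 0,"ry": 0,"rz": 0},{"dx": 0,"dy": 0,"dz": 0,"rx": 0,"ry": 0,"rz": 0},{"dx": 0,"dy": 0,"dz": 0,"rx": 0,"ry": 0,"rz": 0},{"dx": 0,"dy": 0,"dz": 0,"rx": 0,"ry": 0,"rz": 0}]'

```text
t: 18.1
tcp_pos: [0.6841, -0.0258, 0.2062]
tool_rot: [-0.154, 0.988, 0.0, -0.001]
force: [-0.2, -1.1, -0.5]
finger_gap: -0.003
gripper_force: 0.0
```

```bash
python3 - <<'E'
from h import *
s=sensors.sense();p=np.load('jig.npy');d=np.array(s['tcp_pos'])[:2]-p[:2];c,n=np.cos(p[2]),np.sin(p[2])
print(s['t'],s['tcp_pos'],s['force'],'jig',c*d[0]+n*d[1],-n*d[0]+c*d[1])
m=cams.camera_model('wrist');im=cams.snapshot('wrist')
np.save('w3.npy',{'m':m,'im':im},allow_pickle=True)
cv2.imwrite('pics/w3.png',cv2.resize(im[:,:,::-1],(800,600),interpolation=cv2.INTER_CUBIC))
E
```

```text
18.1 [ 0.6841485  -0.02582503  0.20619904] [-0.20578255 -1.09758381 -0.52044877] jig 0.08431825930563745 -0.0009232282870803715
```

View pics/w3.png

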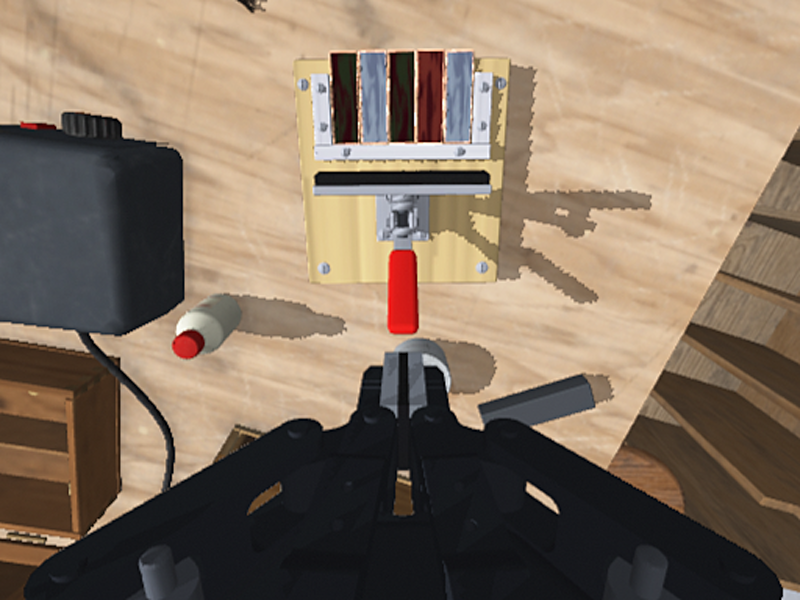

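All five near ends now lie flush at row ~51. The red grip (columns 390–418) lies in line with the fingertips at column 404. Press down next.

move_arm --targets '[{"dx": 0,"dy": 0,"dz": -0.76,"rx": 0,"ry": 0,"rz": 0},{"dx": 0,"dy": 0,"dz": -0.76,"rx": 0,"ry": 0,"rz": 0},{"dx": 0,"dy": 0,"dz": -0.76,"rx": 0,"ry": 0,"rz": 0},{"dx": 0,"dy": 0,"dz": -0.76,"rx": 0,"ry": 0,"rz": 0},{"dx": 0,"dy": 0,"dz": -0.3,"rx": 0,"ry": 0,"rz": 0},{"dx": 0,"dy": 0,"dz": -0.3,"rx": 0,"ry": 0,"rz": 0},{"dx": 0,"dy": 0,"dz": -0.3,"rx": 0,"ry": 0,"rz": 0},{"dx": 0,"dy": 0,"dz": -0.3,"rx": 0,"ry": 0,"rz": 0},{"dx": 0,"dy": 0,"dz": -0.3,"rx": 0,"ry": 0,"rz": 0},{"dx": 0,"dy": 0,"dz": -0.3,"rx": 0,"ry": 0,"rz": 0}]'

```text
t: 19.4
tcp_pos: [0.6855, -0.0252, 0.0851]
tool_rot: [-0.154, 0.988, -0.0, 0.0]
force: [-0.4, -1.0, 2.6]
finger_gap: 0.003
gripper_force: 0.8
```

move_arm --targets '[{"dx": 0,"dy": 0,"dz": -0.25,"rx": 0,"ry": 0,"rz": 0},{"dx": 0,"dy": 0,"dz": -0.25,"rx": 0,"ry": 0,"rz": 0},{"dx": 0,"dy": 0,"dz": -0.25,"rx": 0,"ry": 0,"rz": 0},{"dx": 0,"dy": 0,"dz": -0.15,"rx": 0,"ry": 0,"rz": 0},{"dx": 0,"dy": 0,"dz": -0.1,"rx": 0,"ry": 0,"rz": 0},{"dx": 0,"dy": 0,"dz": -0.08,"rx": 0,"ry": 0,"rz": 0},{"dx": 0,"dy": 0,"dz": -0.06,"rx": 0,"ry": 0,"rz": 0},{"dx": 0,"dy": 0,"dz": 0,"rx": 0,"ry": 0,"rz": 0},{"dx": 0,"dy": 0,"dz": 0,"rx": 0,"ry": 0,"rz": 0},{"dx": 0,"dy": 0,"dz": 0,"rx": 0,"ry": 0,"rz": 0}]'

```text
t: 20.65
tcp_pos: [0.6853, -0.0251, 0.057]
tool_rot: [-0.155, 0.988, -0.0, 0.0]
force: [0.6, 1.2, 2.2]
finger_gap: -0.002
gripper_force: 1.0
```

move_arm --targets '[{"dx": 0,"dy": 0,"dz": -0.05,"rx": 0,"ry": 0,"rz": 0},{"dx": 0,"dy": 0,"dz": -0.05,"rx": 0,"ry": 0,"rz": 0},{"dx": 0,"dy": 0,"dz": -0.05,"rx": 0,"ry": 0,"rz": 0},{"dx": 0,"dy": 0,"dz": 0,"rx": 0,"ry": 0,"rz": 0},{"dx": 0,"dy": 0,"dz": 0,"rx": 0,"ry": 0,"rz": 0},{"dx": 0,"dy": 0,"dz": 0,"rx": 0,"ry": 0,"rz": 0},{"dx": 0,"dy": 0,"dz": 0,"rx": 0,"ry": 0,"rz": 0},{"dx": 0,"dy": 0,"dz": 0,"rx": 0,"ry": 0,"rz": 0},{"dx": 0,"dy": 0,"dz": 0,"rx": 0,"ry": 0,"rz": 0},{"dx": 0,"dy": 0,"dz": 0,"rx": 0,"ry": 0,"rz": 0}]'

```text
t: 21.9
tcp_pos: [0.6855, -0.0252, 0.0566]
tool_rot: [-0.155, 0.988, -0.0, 0.001]
force: [-4.2, 0.7, 17.6]
finger_gap: 0.004
gripper_force: 8.7
```

At the stop: 17.6 N and no further travel. Now withdraw upwards and look.

move_arm --targets '[{"dx": 0,"dy": 0,"dz": 0.4,"rx": 0,"ry": 0,"rz": 0},{"dx": 0,"dy": 0,"dz": 1,"rx": 0,"ry": 0,"rz": 0},{"dx": 0,"dy": 0,"dz": 1,"rx": 0,"ry": 0,"rz": 0},{"dx": 0,"dy": 0,"dz": 1,"rx": 0,"ry": 0,"rz": 0},{"dx": 0,"dy": 0,"dz": 1,"rx": 0,"ry": 0,"rz": 0},{"dx": 0,"dy": 0,"dz": 1,"rx": 0,"ry": 0,"rz": 0},{"dx": 0,"dy": 0,"dz": 1,"rx": 0,"ry": 0,"rz": 0},{"dx": 0,"dy": 0,"dz": 0,"rx": 0,"ry": 0,"rz": 0},{"dx": 0,"dy": 0,"dz": 0,"rx": 0,"ry": 0,"rz": 0},{"dx": 0,"dy": 0,"dz": 0,"rx": 0,"ry": 0,"rz": 0}]'

```text
t: 23.15
tcp_pos: [0.6842, -0.025, 0.2112]
tool_rot: [-0.154, 0.988, 0.001, -0.002]
force: [-0.4, -0.3, 0.7]
finger_gap: 0.0
gripper_force: 0.0
```

```bash
python3 - <<'E'
from h import *
s=sensors.sense();print(s['t'],s['tcp_pos'],s['force'])
im=cams.snapshot('wrist')
cv2.imwrite('pics/w4.png',cv2.resize(im[:,:,::-1],(800,600),interpolation=cv2.INTER_CUBIC))
E
```

```text
23.15 [ 0.68418741 -0.02502865  0.21115263] [-0.35858562 -0.27859649  0.65679002]
```

View pics/w4.png

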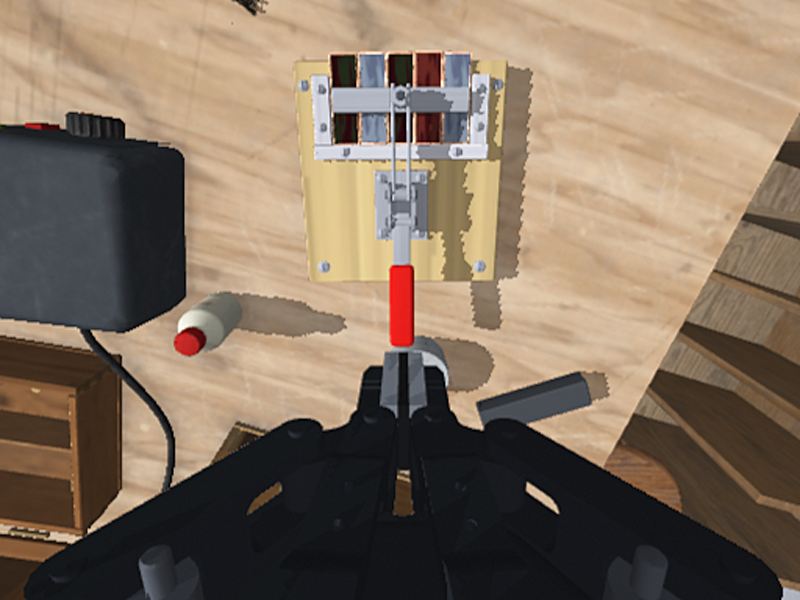

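The bar (row ~98) lies across all five flush strips (near ends at row ~53). The red handle is down (rows 265–347), and the fingers are clear of it.

```bash
python3 -c "
from station import order
print(order.sign_off())"
```

```text
the job is handed in; nothing more can be done
None
```

The job is handed in: the protruding strip was pushed home, leaving all five flush; the clamp is pressed to its stop with the bar across the row, and the arm is withdrawn clear (the sign-off returned no verdict).

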